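# Unlock and release the engraver's disc holder

### The job

Two work holders stand on the engraver's bench, one holding a round brass disc, the other a straight brass bar. On the holder with the round disc, slide the steel safety catch away from the disc as far as it goes, then press the round release button it uncovered all the way down and leave it so, with the catch still open. Do not touch the other holder.

Things in the scene. Friction and masses are not known exactly. Their poses are not given: they have to be found in the camera images.
- disc_holder: Dark steel holder fixed to the bench, 220 mm along its y, 104 mm along x, turned up to 26 degrees. Origin: centre of its underside on the bench; z up. Round brass disc, 45 mm across, 6 mm thick, lies on top at y = +72 mm between low jaws (below z = 53 mm). Catch and button lie between two rails: inner faces x = -33 and +33 mm, y = -89 to +29 mm, top z = 55 mm
- disc_holder_catch (a joint): Travel (m) of its catch towards holder -y, away from the disc: 0 shut, 0.055 open at its stop; starts at 0 to 0.006; takes 2 N, stays where left. Steel plate 82 (x) by 46 mm (y), centred over x = y = 0 at 0, top z = 59.5 mm. On it an upright rib, 34 (x) by 10 mm (y), top z = 84.5 mm, centre x = 0, y = -12 mm at 0: push its +y face or pinch its 10 mm
- disc_holder_release (a joint): Travel (m) downwards of the release button under its catch: 0 up, 0.009 fully down at its stop. Round aluminium cap 32 mm across, centre x = y = 0 of the holder, top at z = 53 mm up, 44 mm down. Takes about 4 N, has no spring, stays where left. As it goes down, the jaw beside the disc draws back up to 5.4 mm towards it
- bar_holder: The other holder, not to be touched: same size, catch, button and axes as the disc holder, but a straight brass bar (66 mm along x, 20 mm along y, 6 mm thick) lies between its jaws at y = +72 mm. Origin: centre of its underside on the bench

How it is judged:
By the outcome, as a careful person would: the job done as asked, in the order asked, and still so for the second after the job is handed in, with the robot touching nothing.
It also fails if it takes over 35 s, if anything falls off the work surface, if the arm or the gripper's body presses on something with over 40 N, if the wrist force passes 120 N, or if a joint passes its speed limit or range.

### The arm

A 7-joint arm with a two-finger parallel gripper is mounted at the origin on the work surface. World frame = base frame: x ahead of the robot, y to its left, z up, the work surface at z = 0. Lengths are in m, angles in rad, forces in N, time in s.
With the tool pointing down it reaches from about 0.425 to 0.925 m from the base axis. Payload 6.8 kg.
Tool frame: the origin (TCP) lies between the finger pads; the fingertips stand 22 mm ahead of it and the grasp point (between the pads) lies 3 mm ahead of it (bot.tip_reach is the distance from the TCP to the fingertips, in m); z points along the fingers, x is the direction in which the jaws open and shut, and the axes are right-handed (so a half turn about z gives the same grasp; the last joint's range is limited). The gripper opens to 85 mm and grips with 20 to 120 N. Pads are 22 mm wide; open, the fingers measure 114 mm over their backs; the gripper's body (76 mm by 85 mm) begins 54 mm behind the grasp point. The pads swing forward as they close: fully open they stand 13 mm farther back than shut.
Start: joints at [-1.446, 0.477, 0.022, 1.555, -0.011, 1.109, -0.083], TCP at [0.156, 0.657, 0.253] pointing down, gripper open.
Joint ranges: [-2.96, 2.96], [-0.34, 2.1], [-1.41, 1.46], [0.24, 2.44], [-1.37, 4.51], [0.17, 1.92], [-2.96, 2.96]. Speed limits (rad/s): [2.39, 2.39, 3.14, 3.14, 3.14, 3.14, 3.14].

### API

Orientations are given as a unit quaternion [w, x, y, z].
In Python, from station import bot gives the robot as it stands.
- The arm moves only by the tool step_arm, never from a script. Its argument "targets" is a list of rows, each a list of 5 numbers: the shift along the tool's x, y, z in mm, then the turn about the tool's z in degrees, then the closure, from 0 (fully open) to 1 (shut). In form: [[dx, dy, dz, spin, jaw], ...]. A call has 1 to 20 rows; each row is the pose to reach, as a shift and turn from the pose commanded when the call began, along the tool's axes at that moment; what a row does not reach only later rows make up. A row lasts 1/12 s, in which the tool goes at most 41.7 mm and 7.16 degrees, less where a joint would pass 70% of its speed; a pose out of reach is approached as far as the arm can. A call with a gripper value outside its range is refused whole. The fingers move at their own pace and stop on an object; "newtons" is the grip in N (left out, the last holds). Time passes only in rows, so rows that repeat a pose let the fingers close. It gives the time, the measured TCP pose, the force and the opening at its end, in the units of the state.
- bot.get_obs(): the state, without advancing time (a new reading comes with each control period).
- bot.read_camera(name): name is "scene" or "top" or "wrist"; returns a dict with "frame" (420x560x3 uint8, red, green, blue), "z_map" (420x560 float32, m along the optical axis (not along the pixel's ray), 0 where there is no reading), "fov_y" (degrees; the focal length in pixels is half the picture's height over the tangent of half this angle, whatever the lens; pixels are square), "cx", "cy" (the principal point, pixels), "distortion" ([k1, k2, p1, p2, k3] as OpenCV has them; the pictures are not rectified), "R" (3x3) and "t" (3): a world point X has camera coordinates R X + t. Camera axes: x right, y down, z forward; pixel columns grow to the right and rows downward; lengths in m; the calibration is good to about 2 mm. A picture is of the moment at which its call begins.
- bot.hand_in(): hands the job in, once; it reports no verdict.
The state is a dict: "t": time; "q": joint angles; "joint_vel": joint speeds; "joint_torque": joint torques, N m; "eef_pos": TCP position; "tool_rot": TCP orientation; "contact_force": force on the tool from outside, world axes, zero at the start; "torque": the same for the moment, N m; "gripper_width": opening from 0.0 (shut) to 1.0 (fully open).
Only numpy, scipy, OpenCV 4.12 (cv2) and the standard library are available. Lean on these libraries where they do the work, as an engineer would, in place of code of your own. Each camera call takes 0.05 s, during which the arm holds its last target.

## Working session

There is one attempt and no reset: what is moved stays moved. The work goes in short steps, Python scripts to look and compute and a tool call to move; the robot and the scene stay as the last step left them, time stands still between calls to the robot, and variables do not carry over. Pictures are saved under pics/ and viewed, and the job is handed in when it is done.

Besides the shell and the picture viewer there is one more tool, called after "Emit:" as name(argument=value, ...), one argument or row to a line, values as JSON. step_arm: Moves the arm, as the interface text tells. Its arguments: {"type":"object","properties":{"targets":{"type":"array"},"newtons":{"type":"number"}},"required":["targets"]}

```bash
mkdir -p pics
python3 - <<'E'
from station import bot
import cv2
o=bot.get_obs();print(o)
for n in("scene","top","wrist"):
    c=bot.read_camera(n);cv2.imwrite(f"pics/{n}0.png",c["frame"][:,:,::-1]);print(n,c["fov_y"],c["cx"],c["cy"],c["distortion"],c["R"],c["t"],(c["z_map"]>0).mean())
E
```

```text
{'t': 0.0, 'q': array([-1.4461258 ,  0.4778305 ,  0.02237834,  1.55647576, -0.0115097 ,
        1.10927242, -0.08308279]), 'joint_vel': array([-0.00109957, -0.00106737, -0.00217382, -0.00047145,  0.00094777,
        0.00044893, -0.00104579]), 'joint_torque': array([ 1.16585703e-03, -5.96456087e+01,  1.60751615e+00, -2.81200129e+01,
        1.24338051e-02,  9.18196019e-03,  1.05726917e-05]), 'eef_pos': array([0.15560932, 0.65624616, 0.25229577]), 'tool_rot': array([ 6.32306488e-04,  7.84433940e-01,  6.20211682e-01, -6.80153575e-04]), 'contact_force': array([ 0.19541351, -0.1077831 , -0.41640028]), 'torque': array([ 0.00152971, -0.00081835, -0.03339408]), 'gripper_width': 1.0032749514762014}
scene 48.40455484405876 283.0071882275658 219.19377103347227 [-0.01715405  0.          0.          0.          0.        ] [[ 0.20047887  0.97960207  0.01371135]
 [ 0.62094836 -0.116229   -0.7751864 ]
 [-0.75778054  0.16392253 -0.63158376]] [-0.09618844 -0.27910271  1.2146458 ] 0.9959353741496598
top 43.89760857134087 282.07125103369475 212.0717231658922 [-0.1828639  0.         0.         0.         0.       ] [[-0.02484997 -0.99968319 -0.00399924]
 [-0.9951534   0.0251177  -0.09507266]
 [ 0.09514299  0.0016173  -0.9954623 ]] [0.00684553 0.5440833  0.78417686] 0.9959821428571428
wrist 68.7670568420393 280.98700457165245 208.09813014978093 [-0.03143587  0.          0.          0.          0.        ] [[ 0.23045969  0.9730802  -0.00180466]
 [ 0.94035145 -0.22223065  0.25759018]
 [ 0.25025485 -0.06106117 -0.96625258]] [-0.67273632 -0.03369231  0.37801485] 0.9915093537414966
```

View pics/scene0.png

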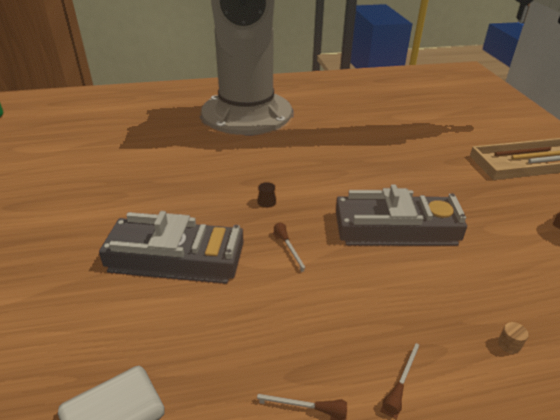

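View pics/top0.png

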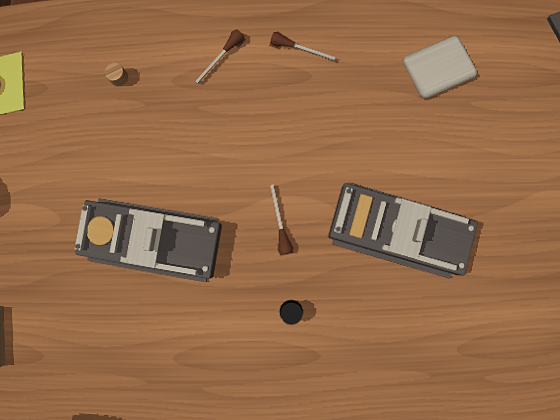

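View pics/wrist0.png

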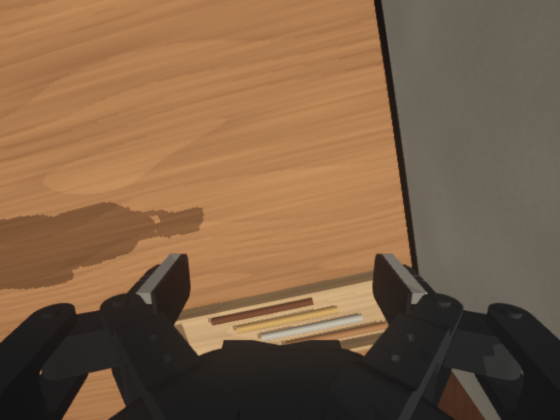

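The top view shows the disc holder on the left, with the disc at about (100,230) and the rib at about (151,239). The bar holder is on the right at about (405,228). In the scene view the disc holder is on the right, with its disc at about (441,209).

```bash
cat > h.py <<'E'
import numpy as np, cv2
def K(c):
    f=210/np.tan(np.radians(c["fov_y"])/2)
    return np.array([[f,0,c["cx"]],[0,f,c["cy"]],[0,0,1]])
def rays(c,uv):
    n=cv2.undistortPoints(np.float64(uv).reshape(-1,1,2),K(c),np.array(c["distortion"])).reshape(-1,2)
    return np.c_[n,np.ones(len(n))]
def onplane(c,uv,z):
    R=np.array(c["R"]);o=-R.T@c["t"];d=rays(c,uv)@R
    return o+d*((z-o[2])/d[:,2])[:,None]
def cloud(c,mask):
    v,u=np.nonzero(mask&(c["z_map"]>0)); R=np.array(c["R"])
    P=rays(c,np.c_[u,v])*c["z_map"][v,u][:,None]
    return (P-c["t"])@R,u,v
E
python3 - <<'E'
from station import bot
from h import *
for n,box in(("top",(60,190,235,290)),("scene",(325,175,475,255))):
    c=bot.read_camera(n);m=np.zeros((420,560),bool);x0,y0,x1,y1=box;m[y0:y1,x0:x1]=1
    hsv=cv2.cvtColor(c["frame"],cv2.COLOR_RGB2HSV)
    P,u,v=cloud(c,m); 
    print(n,"bench z",np.median(P[P[:,2]<.02][:,2]) if (P[:,2]<.02).any() else None)
    h=hsv[v,u]
    br=(h[:,0]>10)&(h[:,0]<28)&(h[:,1]>120)&(P[:,2]>.035)&(P[:,2]<.07)
    d=P[br];print("disc",br.sum(),d.mean(0), "px",u[br].mean(),v[br].mean(),"planez",onplane(c,[[u[br].mean(),v[br].mean()]],np.median(d[:,2])))
    r=P[:,2]>.0785; print("rib",r.sum(),P[r].mean(0),"zmax",np.percentile(P[r,2],95),cv2.minAreaRect(np.float32(P[r,:2]*1000)))
    b=P[:,2]>.02; print("body",cv2.minAreaRect(np.float32(P[b&(P[:,2]<.07),:2]*1000)))
    pl=(abs(P[:,2]-.0595)<.0025)&(h[:,1]<70); print("plate",pl.sum(),P[pl].mean(0),cv2.minAreaRect(np.float32(P[pl,:2]*1000)))
    if n=="top":
        bb=P[br|pl]
        a=(P[r,:2].mean(0)-d[:,:2].mean(0)); print("ydir angle disc-rib",np.degrees(np.arctan2(-a[1],-a[0])),np.linalg.norm(a))
    x=c["frame"][y0:y1,x0:x1,::-1];cv2.imwrite(f"pics/{n}z.png",cv2.resize(x,None,fx=4,fy=4))
E
```

```text
top bench z 0.0003037275608587988
disc 615 [0.52091214 0.27638483 0.04596901] px 99.75934959349594 230.31869918699186 planez [[0.5208978  0.27632438 0.04601008]]
rib 171 [0.5055941  0.18900009 0.08400327] zmax 0.08638933589618975 ((504.9626159667969, 190.08023071289062), (11.235506057739258, 33.95659255981445), 80.57437896728516)
body ((506.9768981933594, 205.2763671875), (220.52467346191406, 88.10896301269531), 79.10662841796875)
plate 1343 [0.50573681 0.20138141 0.05951121] ((501.7763671875, 177.4630584716797), (110.79833984375, 81.66889953613281), 79.47068786621094)
ydir angle disc-rib 80.05739780313785 0.08871717089886803
scene bench z -0.0009960300171678069
disc 335 [0.52420158 0.27474001 0.04404997] px 438.7820895522388 208.25970149253732 planez [[0.52482237 0.27452561 0.04441478]]
rib 83 [0.50961283 0.188868   0.08241157] zmax 0.08440234503485743 ((509.6748046875, 189.33212280273438), (10.07504940032959, 35.422142028808594), 81.05235290527344)
body ((511.29827880859375, 205.80422973632812), (220.67591857910156, 91.88248443603516), 79.17682647705078)
plate 553 [0.51717267 0.20163321 0.05844158] ((511.0022888183594, 201.5342254638672), (46.10139846801758, 82.16960906982422), 79.32754516601562)
```

View pics/topz.png

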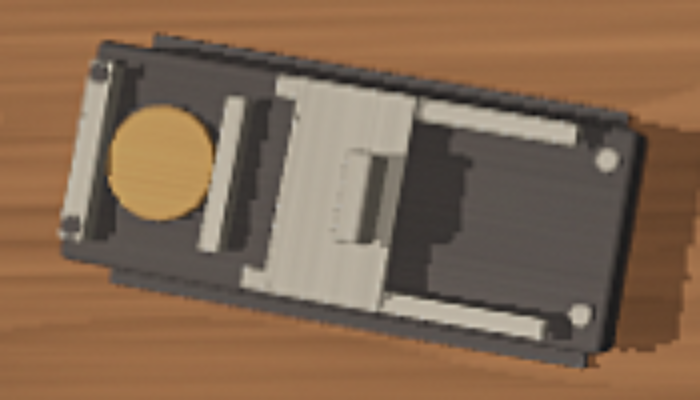

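Emit:
step_arm(
  targets=[
    [-20,24,0,0,0],
    [-45,54,0,0,0],
    [-70,84,0,-1,0],
    [-95,114,0,-2,0],
    [-120,144,0,-2.5,0],
    [-145,174,0,-2.5,0],
    [-170,204,0,-2.5,0],
    [-195,234,0,-2.5,0],
    [-220,264,0,-2.5,0],
    [-245,294,0,-2.5,0],
    [-270,324,0,-2.5,0],
    [-295,354,0,-2.5,0],
    [-320,384,10,-2.5,0],
    [-345,414,20,-2.5,0],
    [-360,431,30,-2.5,0],
    [-370,443,40,-2.5,0],
    [-375,449,50,-2.5,0],
    [-375,449,55,-2.5,0],
    [-375,449,55,-2.5,0],
  ],
)

```text
t: 1.83
eef_pos: [0.505, 0.1887, 0.197]
tool_rot: [-0.0, 0.771, 0.637, -0.001]
contact_force: [0.4, -0.1, 0.5]
gripper_width: 1.001
```

Run:
```python
from station import bot
from h import *
o=bot.get_obs();print(o["t"],o["eef_pos"],o["tool_rot"],o["contact_force"],bot.tip_reach)
c=bot.read_camera("wrist");cv2.imwrite("pics/wrist1.png",c["frame"][:,:,::-1])
P,u,v=cloud(c,np.ones((420,560),bool))
R=np.array(c["R"]);dep=(P@R.T+c["t"])[:,2]
g=(dep>.13)&(P[:,2]<.1)
r=g&(P[:,2]>.079)&(np.hypot(P[:,0]-.507,P[:,1]-.189)<.04);print("rib",r.sum(),P[r].mean(0),cv2.minAreaRect(np.float32(P[r,:2]*1000)))
hsv=cv2.cvtColor(c["frame"],cv2.COLOR_RGB2HSV)[v,u]
d=g&(hsv[:,0]>10)&(hsv[:,0]<28)&(hsv[:,1]>120)&(P[:,2]>.038)&(P[:,2]<.06);print("disc",d.sum(),P[d].mean(0))
pl=g&(abs(P[:,2]-.0595)<.0025)&(hsv[:,1]<70)&(np.hypot(P[:,0]-.507,P[:,1]-.2)<.06);print("plate",pl.sum(),P[pl].mean(0),cv2.minAreaRect(np.float32(P[pl,:2]*1000)))
```

```text
1.8333 [0.50497298 0.18872796 0.19698199] [-4.89064495e-04  7.70633113e-01  6.37277796e-01 -1.17280921e-03] [ 0.40461635 -0.11352973  0.54206705] 0.022
rib 500 [0.50482218 0.18931554 0.08394491] ((505.48199462890625, 189.1499481201172), (8.86985969543457, 33.49826431274414), 79.56362915039062)
disc 1801 [0.52165888 0.27398824 0.04555848]
plate 4249 [0.5057624  0.20270649 0.05925885] ((507.7984313964844, 200.97581481933594), (45.95186233520508, 81.0854721069336), 79.08958435058594)
```

View pics/wrist1.png

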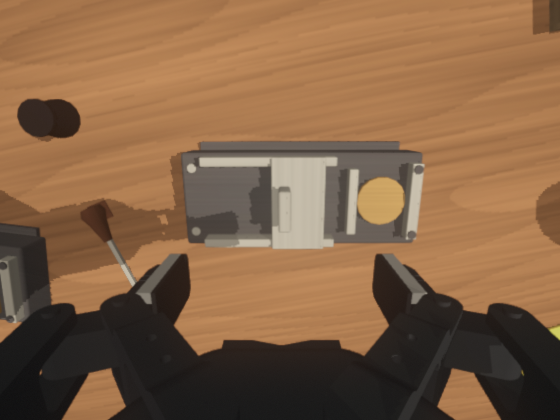

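The wrist view shows the rib at about (285,210), centred between the fingers, and the disc at about (380,200) on the +y side. All three views agree to within a few mm. Next I descend and pinch the rib.

Emit:
step_arm(
  targets=[
    [0,0,20,0,0],
    [0,0,45,0,0],
    [0,0,70,0,0],
    [0,0,90,0,0],
    [0,0,105,0,0],
    [0,0,111,0,0],
    [0,0,111,0,0],
    [0,0,111,0,0.5],
    [0,0,111,0,0.8],
    [0,0,111,0,0.8],
    [0,0,111,0,0.8],
    [0,0,111,0,1],
    [0,0,111,0,1],
    [0,0,111,0,1],
    [0,0,111,0,1],
    [0,0,111,0,1],
  ],
  newtons=25,
)

```text
t: 3.22
eef_pos: [0.5064, 0.1886, 0.0878]
tool_rot: [-0.0, 0.771, 0.637, 0.0]
contact_force: [-1.9, 0.3, 5.4]
gripper_width: 0.11
```

Run:
```python
from station import bot
from h import *
c=bot.read_camera("wrist");cv2.imwrite("pics/wrist2.png",c["frame"][:,:,::-1])
c=bot.read_camera("scene");cv2.imwrite("pics/scene2.png",cv2.resize(c["frame"][120:280,280:500,::-1],None,fx=3,fy=3))
```

```text
(no output)
```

View pics/wrist2.png

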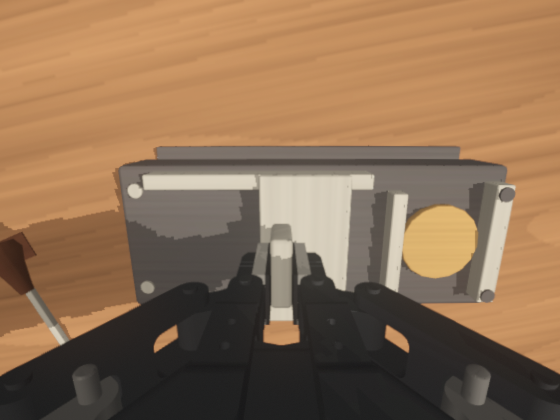

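View pics/scene2.png

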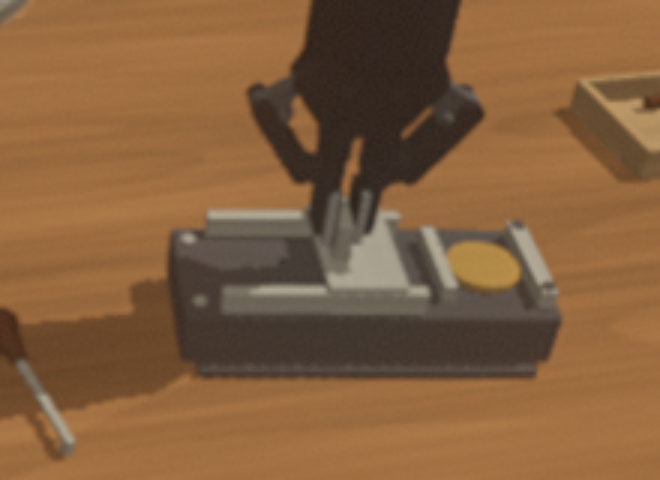

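The rib is pinched: the reported opening is 0.11, about 9.4 mm, against a 10 mm rib. The upward force is 5 N. Now I slide the catch along -x of the tool.

Emit:
step_arm(
  targets=[
    [-2,0,-1,0,1],
    [-5,0,-1,0,1],
    [-9,0,-1,0,1],
    [-14,0,-1,0,1],
    [-19,0,-1,0,1],
    [-24,0,-1,0,1],
    [-29,0,-1,0,1],
    [-34,0,-1,0,1],
    [-39,0,-1,0,1],
    [-43,0,-1,0,1],
    [-46,0,-1,0,1],
    [-48,0,-1,0,1],
    [-48,0,-1,0,1],
  ],
)

```text
t: 4.4
eef_pos: [0.4972, 0.1407, 0.088]
tool_rot: [0.0, 0.771, 0.637, 0.0]
contact_force: [6.1, 1.3, -13.5]
gripper_width: 0.11
```

Emit:
step_arm(
  targets=[
    [-1,0,0.5,0,1],
    [-2,0,0.5,0,1],
    [-3,0,0.5,0,1],
    [-4,0,0.5,0,1],
    [-4,0,0.5,0,1],
  ],
)

```text
t: 4.82
eef_pos: [0.4972, 0.1404, 0.0879]
tool_rot: [-0.001, 0.77, 0.638, 0.002]
contact_force: [6.0, 11.1, -14.4]
gripper_width: 0.109
```

Emit:
step_arm(
  targets=[
    [2.5,0,0,0,1],
    [2.5,0,0,0,0.6],
    [2.5,0,0,0,0.5],
    [2.5,0,0,0,0.5],
    [2.5,0,0,0,0.5],
    [2.5,0,-15,0,0.5],
    [2.5,0,-40,0,0.5],
    [2.5,0,-65,0,0.5],
    [2.5,0,-90,0,0.5],
    [2.5,0,-95,0,0.5],
    [2.5,0,-95,0,0.5],
  ],
)

```text
t: 5.73
eef_pos: [0.4978, 0.1398, 0.1847]
tool_rot: [0.0, 0.771, 0.637, 0.002]
contact_force: [-0.4, -0.1, 0.2]
gripper_width: 0.502
```

```bash
cat > m.py <<'E'
from station import bot
from h import *
import sys
k=sys.argv[1]
o=bot.get_obs();print(o["t"],o["eef_pos"],o["tool_rot"],o["contact_force"])
c=bot.read_camera("wrist");cv2.imwrite(f"pics/wrist{k}.png",c["frame"][:,:,::-1])
P,u,v=cloud(c,np.ones((420,560),bool))
dep=(P@np.array(c["R"]).T+c["t"])[:,2]
hsv=cv2.cvtColor(c["frame"],cv2.COLOR_RGB2HSV)[v,u]
O=np.array([.5085,.2045]);a=np.radians(79.15);ey=np.array([np.cos(a),np.sin(a)]);ex=np.array([ey[1],-ey[0]])
H=np.c_[(P[:,:2]-O)@ex,(P[:,:2]-O)@ey]*1000
g=(dep>.13)&(P[:,2]<.1)&(abs(H[:,0])<60)&(abs(H[:,1])<115)
def rep(n,m): 
    if m.sum()>20: print(n,m.sum(),"world",P[m].mean(0).round(4),"holder mean",H[m].mean(0).round(1),"lo",np.percentile(H[m],1,0).round(1),"hi",np.percentile(H[m],99,0).round(1))
rep("rib",g&(P[:,2]>.079))
rep("plate",g&(abs(P[:,2]-.0595)<.0025)&(hsv[:,1]<70)&(hsv[:,2]>110))
rep("disc",g&(hsv[:,0]>10)&(hsv[:,0]<28)&(hsv[:,1]>120)&(P[:,2]>.038)&(P[:,2]<.06))
rep("button",g&(P[:,2]>.040)&(P[:,2]<.056)&(hsv[:,1]<70)&(hsv[:,2]>110)&(np.hypot(*H.T)<24))
E
python3 m.py 3
```

```text
5.7333 [0.49777523 0.13980615 0.1847101 ] [3.64067004e-04 7.70886045e-01 6.36970189e-01 1.88462016e-03] [-0.37007048 -0.09822741  0.23544994]
rib 566 world [0.4953 0.1392 0.0839] holder mean [ -0.6 -66.6] lo [-16.4 -71.2] hi [ 16.3 -62. ]
plate 4610 world [0.4958 0.1531 0.0593] holder mean [ -2.8 -52.9] lo [-40.2 -77. ] hi [ 39.5 -32.1]
disc 1883 world [0.5209 0.2749 0.0456] holder mean [-1.  71.5] lo [-21.4  53. ] hi [20.2 93.1]
button 1783 world [0.5064 0.2035 0.0479] holder mean [-1.9 -1.4] lo [-20.7 -20. ] hi [21.3 20.9]
```

View pics/wrist3.png

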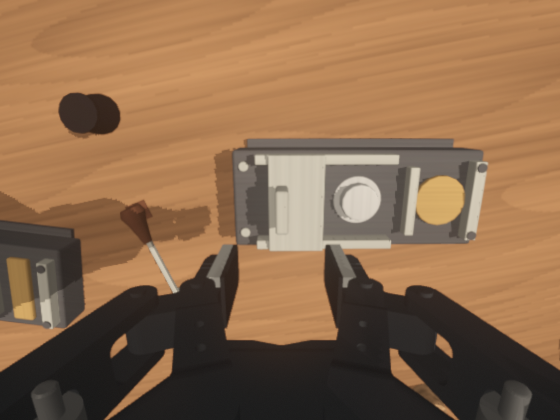

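The catch is at its stop: the rib is at y = -66.6 and the plate spans -77 to -32, both as given for full travel. The wrist view shows the uncovered button at about (360,200). I move over it with the jaw shut.

Emit:
step_arm(
  targets=[
    [15,0,0,0,1],
    [35,-1,0,0,1],
    [52,-2,0,0,1],
    [62,-2,0,0,1],
    [65.5,-2,0,0,1],
    [65.5,-2,15,0,1],
    [65.5,-2,35,0,1],
    [65.5,-2,55,0,1],
    [65.5,-2,75,0,1],
    [65.5,-2,90,0,1],
    [65.5,-2,98,0,1],
    [65.5,-2,102,0,1],
    [65.5,-2,102,0,1],
    [65.5,-2,102,0,1],
  ],
  newtons=40,
)

```text
t: 6.95
eef_pos: [0.5075, 0.2043, 0.0812]
tool_rot: [0.0, 0.771, 0.637, 0.0]
contact_force: [-0.1, -0.3, -0.3]
gripper_width: 0.005
```

Run:
```python
from station import bot
from h import *
c=bot.read_camera("scene");a=cv2.resize(c["frame"][140:260,310:490,::-1],None,fx=4,fy=4);cv2.imwrite("pics/scene4.png",a)
c=bot.read_camera("wrist");cv2.imwrite("pics/wrist4.png",c["frame"][:,:,::-1])
```

```text
(no output)
```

View pics/scene4.png

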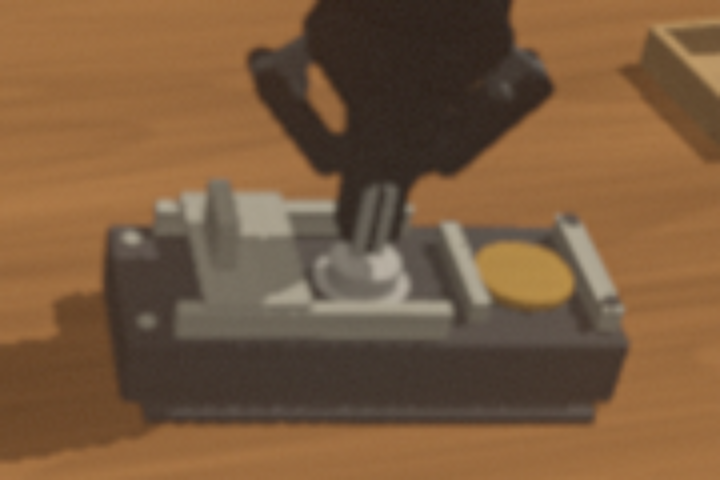

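View pics/wrist4.png

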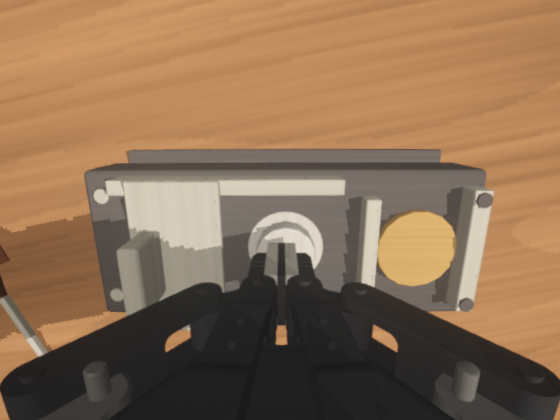

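The fingertips stand above the button, over the cap at about (285,245) in the wrist view, and clear of the rib and jaw. I press gradually.

Emit:
step_arm(
  targets=[
    [0,0,3,0,1],
    [0,0,5,0,1],
    [0,0,6,0,1],
    [0,0,7,0,1],
    [0,0,8,0,1],
    [0,0,9,0,1],
    [0,0,10,0,1],
    [0,0,11,0,1],
    [0,0,12,0,1],
    [0,0,12,0,1],
  ],
)

```text
t: 7.88
eef_pos: [0.5072, 0.2045, 0.0686]
tool_rot: [-0.0, 0.771, 0.637, 0.0]
contact_force: [0.4, 1.2, 1.7]
gripper_width: 0.001
```

Emit:
step_arm(
  targets=[
    [0,0,1,0,1],
    [0,0,2,0,1],
    [0,0,3,0,1],
    [0,0,4,0,1],
    [0,0,4,0,1],
  ],
)

```text
t: 8.3
eef_pos: [0.5073, 0.2046, 0.0658]
tool_rot: [-0.0, 0.771, 0.637, 0.0]
contact_force: [-3.4, -1.3, 15.2]
gripper_width: -0.003
```

Emit:
step_arm(
  targets=[
    [0,0,0.7,0,1],
    [0,0,0.7,0,1],
  ],
)

```text
t: 8.47
eef_pos: [0.5073, 0.2045, 0.0657]
tool_rot: [-0.0, 0.771, 0.637, 0.0]
contact_force: [-6.0, -1.8, 21.0]
gripper_width: 0.002
```

The tool stopped at tip z of about 43.7 mm while the force rose, so the button is at its stop. I retract straight up.

Emit:
step_arm(
  targets=[
    [0,0,-3,0,1],
    [0,0,-10,0,1],
    [0,0,-30,0,1],
    [0,0,-60,0,1],
    [0,0,-90,0,1],
    [0,0,-115,0,1],
    [0,0,-130,0,1],
    [0,0,-130,0,1],
    [0,0,-130,0,1],
  ],
)

```text
t: 9.22
eef_pos: [0.5074, 0.2045, 0.1946]
tool_rot: [0.0, 0.771, 0.637, 0.001]
contact_force: [0.1, 0.2, -0.6]
gripper_width: 0.001
```

```bash
cat >> m.py <<'E'
m=g&(np.hypot(H[:,0]+.8,H[:,1])<11); print("cap z",np.percentile(P[m,2],[5,50,95]),m.sum())
m=g&(abs(H[:,0])<25)&(abs(H[:,1]-43)<14)&(P[:,2]>.044);rep("jaw",m&(hsv[:,2]>110))
c=bot.read_camera("scene");cv2.imwrite(f"pics/scene{k}.png",cv2.resize(c["frame"][140:260,310:490,::-1],None,fx=4,fy=4))
E
python3 m.py 5
```

```text
9.2167 [0.50736182 0.2044923  0.19462328] [1.09983554e-04 7.70729790e-01 6.37161711e-01 7.29901693e-04] [ 0.11066372  0.18504307 -0.58418733]
rib 562 world [0.4955 0.1407 0.0837] holder mean [ -0.7 -65.1] lo [-16.6 -70.5] hi [ 16.2 -60.7]
plate 4128 world [0.496  0.1553 0.0592] holder mean [ -3.  -50.7] lo [-40.6 -75.9] hi [ 39.5 -30.9]
disc 1832 world [0.5213 0.2755 0.0456] holder mean [-0.8 72.2] lo [-21.6  50.9] hi [43.2 93.1]
button 1692 world [0.508  0.2047 0.0423] holder mean [-0.5  0.1] lo [-21.8 -21.6] hi [21.6 21.5]
cap z [0.04270704 0.04378802 0.04486511] 449
jaw 680 world [0.5162 0.2472 0.0498] holder mean [-0.5 43.3] lo [-24.5  35.9] hi [24.5 56.8]
```

View pics/wrist5.png

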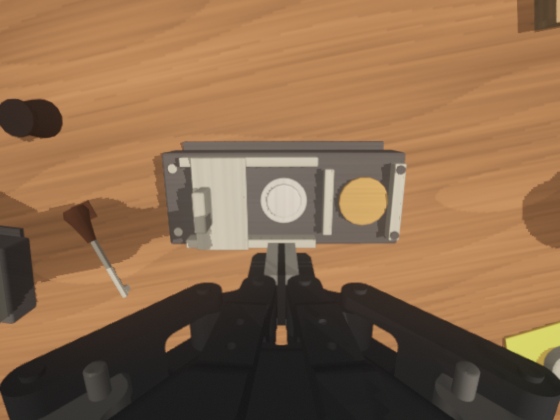

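View pics/scene5.png

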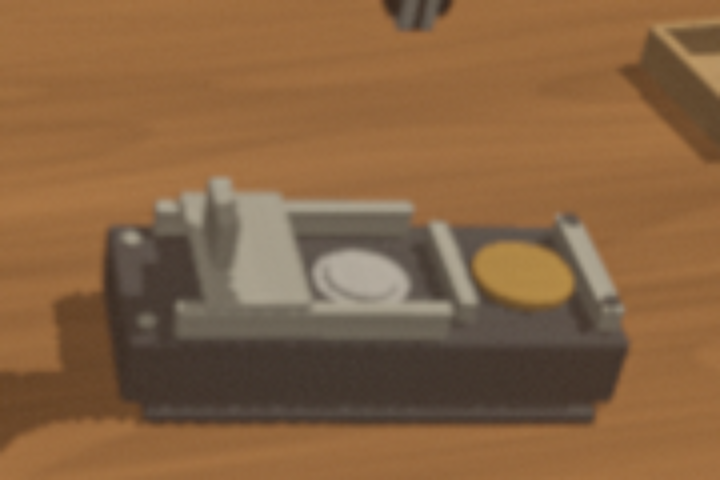

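The button is down: cap z is 43.8 mm and the jaw has drawn toward the button. The catch reads open to within about 1 mm between views. There is time to spare, so I nudge the rib's +y face towards its stop with shut fingers to be sure.

Emit:
step_arm(
  targets=[
    [-15,0,0,0,1],
    [-30,0,0,0,1],
    [-36,0,10,0,1],
    [-36,0,30,0,1],
    [-36,0,55,0,1],
    [-36,0,78,0,1],
    [-36,0,94,0,1],
    [-36,0,101,0,1],
    [-36,0,101,0,1],
    [-38,0,101,0,1],
    [-40,0,101,0,1],
    [-40,0,101,0,1],
  ],
)

```text
t: 10.32
eef_pos: [0.5002, 0.1646, 0.0941]
tool_rot: [0.0, 0.771, 0.637, 0.001]
contact_force: [0.1, -0.4, 0.4]
gripper_width: 0.002
```

Run:
```python
from station import bot
from h import *
c=bot.read_camera("scene");cv2.imwrite("pics/scene6.png",cv2.resize(c["frame"][140:260,310:490,::-1],None,fx=4,fy=4))
```

```text
(no output)
```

View pics/scene6.png

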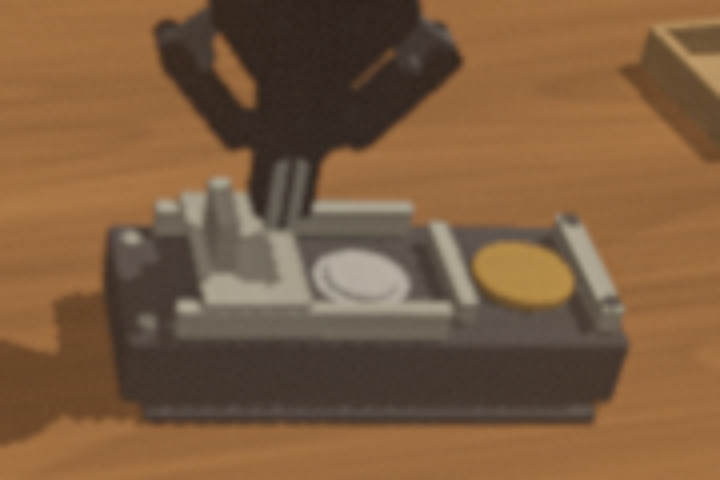

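The shut fingers are above the plate, at about (285,190), just on the +y side of the rib at about (220,210), with no contact yet.

Emit:
step_arm(
  targets=[
    [-1,0,0,0,1],
    [-2,0,0,0,1],
    [-3,0,0,0,1],
    [-4,0,0,0,1],
    [-5,0,0,0,1],
    [-5,0,0,0,1],
  ],
)

```text
t: 10.87
eef_pos: [0.4986, 0.16, 0.0931]
tool_rot: [0.0, 0.771, 0.637, -0.0]
contact_force: [0.1, -0.1, 0.0]
gripper_width: 0.002
```

Emit:
step_arm(
  targets=[
    [-1,0,0,0,1],
    [-2,0,0,0,1],
    [-3,0,0,0,1],
    [-4,0,0,0,1],
    [-4,0,0,0,1],
  ],
)

```text
t: 11.28
eef_pos: [0.4984, 0.159, 0.0932]
tool_rot: [-0.001, 0.77, 0.638, 0.002]
contact_force: [1.4, 7.6, -3.6]
gripper_width: 0.001
```

Emit:
step_arm(
  targets=[
    [-1.5,0,0,0,1],
    [-1.5,0,0,0,1],
  ],
)

```text
t: 11.45
eef_pos: [0.4984, 0.1588, 0.0933]
tool_rot: [-0.001, 0.77, 0.638, 0.002]
contact_force: [1.2, 10.7, -5.2]
gripper_width: -0.002
```

The catch holds against about 11 N with no motion, so it is at its stop. I back off and retract.

Emit:
step_arm(
  targets=[
    [4,0,0,0,1],
    [10,0,0,0,1],
    [12,0,-5,0,1],
    [12,0,-25,0,1],
    [12,0,-55,0,1],
    [12,0,-85,0,1],
    [12,0,-105,0,1],
    [12,0,-105,0,1],
    [12,0,-105,0,1],
  ],
)

```text
t: 12.2
eef_pos: [0.5005, 0.1665, 0.1994]
tool_rot: [0.0, 0.771, 0.637, 0.001]
contact_force: [-0.2, 0.3, 0.8]
gripper_width: 0.0
```

```bash
python3 m.py 7
```

```text
12.2 [0.50053195 0.16652771 0.19938688] [3.25113520e-04 7.70876249e-01 6.36983647e-01 1.23901714e-03] [-0.184013    0.28547393  0.76596154]
rib 481 world [0.4955 0.1399 0.0838] holder mean [ -0.6 -65.8] lo [-16.5 -70.5] hi [ 16.7 -61.5]
plate 3934 world [0.4949 0.1538 0.0592] holder mean [ -3.8 -52.3] lo [-40.4 -76.3] hi [ 38.7 -32. ]
disc 1772 world [0.5208 0.2743 0.0455] holder mean [-1.  70.9] lo [-21.5  51. ] hi [20.4 93.3]
button 1618 world [0.5081 0.2046 0.0423] holder mean [-0.4  0. ] lo [-20.6 -20.5] hi [21.8 21.3]
cap z [0.0426212  0.04374337 0.04475418] 426
jaw 674 world [0.5159 0.2469 0.0498] holder mean [-0.7 43. ] lo [-24.8  35.9] hi [24.1 56.7]
```

View pics/scene7.png

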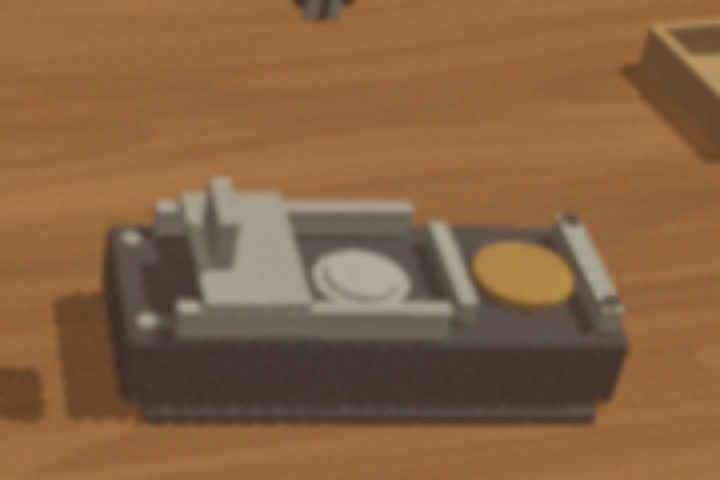

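The view shows the catch open with its rib at about (220,215), the button down at about (360,278), the disc in place, and the gripper clear.

```bash
python3 -c "
from station import bot
print(bot.hand_in())"
```

```text
the job is handed in; nothing more can be done
None
```

I opened the disc holder's catch to its stop and then pressed its release button fully down. I handed the job in at about 12 s with the gripper clear of everything and the bar holder untouched.

- **Catch:** I pinched the rib and slid it towards holder -y until it stopped. After pressing the button I pushed the rib's +y face again; it held against about 11 N without moving. The last view put the rib at y = -65.8 mm, where -67 is the nominal for full travel. My rib readings varied by about 1 mm between views, which is why I made the second push.
- **Button:** The fingertips stopped at z ≈ 43.7 mm as the force rose to 21 N. The cap then measured 43.7 mm, against 44 mm nominal when fully down, and it was still down after the second push on the catch.
- **Disc:** It is still in place between its jaws. No check failed.

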